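# Refit the knob of a gas hob's tap

### The job

One tap knob of the gas hob was pulled off for washing and lies on the worktop to the left of the hob. Push it back onto the bare square spindle at the front of the hob until the spring ball clicks and it sits fully home, as low as its neighbour, and leave that tap turned off: pointer straight at the bar mark, like the neighbour's. Nobody knows at what angle the spindle was left, so feel for the fit and press and turn gently, never with force; leave the other things on the worktop where they are.

Things in the scene. Friction and masses are not known exactly. Their poses are not given: they have to be found in the camera images.
- knob_centre (a point): The loose black pointer knob, upright on the worktop, 42 mm high; this point: on its axis, half-way up. x: towards its pointer, z: up. Its grip is a bar 40 mm long (x from -20 to 20 mm) with flat sides 26 mm apart (along y), full height. Round skirt at the foot, 50 mm across, 6 mm high: grip the bar above it. 0.07 kg.
- knob_pointer (a point): Tip of the loose knob's pointer, a 34 mm high nose with a white line at the +x end of the bar: 33.5 mm along x from knob_centre, same height and axes.
- knob_socket (a point): Centre of the mouth of the knob's socket in its underside, 21 mm below knob_centre, same axes. Square and blind: 15 mm wide, sides along x and y, 25 mm deep, sharp-edged mouth without lead-in. A groove round its walls, 8 to 14 mm above the underside, takes the spring ball. Home, the mouth stands 5 mm off the hob's sheet.
- spindle_tip (a point): Top centre of the bare tap spindle, 97 mm over the worktop; fixed to the hob, its axes do NOT turn with the spindle. x: to the off mark, z: up. Pushing on, knob_centre is 16 mm above this point when the socket's mouth meets the edge of the square (it goes on only within about 5 degrees of the spindle's angle), 10 mm at the ball, about 1 mm below at the click, 4 mm BELOW when home.
- spindle_foot (a point): Foot of the bare spindle on the hob's sheet, 30 mm below spindle_tip, same axes. Brass, a 13.9 mm square 25 mm high, topped by a round tapered pilot pin, 13.5 mm across, 5 mm high, which enters the socket first. On one side, 16 mm up, a spring ball stands out 2.5 mm; it yields to a push of 5 to 10 N. The whole spindle gives way downwards up to 3.5 mm, against a spring of 12 to 17 N.
- off_mark (a point): The dark bar mark on the sheet, 46 mm along x from the spindle: off. The tap opens anticlockwise (from above) from a stop at off, square sides along x and y, to a stop at 72 degrees; friction 0.09 N m, it stays where left. It was left 8 to 69 degrees open, angle not measured. So only with the pointer put on between off and 72 degrees anticlockwise can it be turned to off.
- hob: Two-burner table-top gas hob, aluminium, 300 x 480 mm, top sheet 67 mm high, pan supports to 103 mm, starting 85 mm behind the taps; stays put. Origin: centre of its underside; x: to its back, y: to its left. Bare spindle at x -115, y 90 mm; the other tap, its knob home and off, at x -115, y -90 mm; ignition button 8 mm high half-way between.
- knob: The same loose knob; origin: centre of its underside, same axes as knob_centre.
- tumbler: Bystander: drinking glass, 81 mm across, 91 mm high; origin: centre of its underside, z up.
- fish_tin: Bystander: flat round food tin, 86 mm across, 40 mm high; origin: centre of its underside, z up.
- salt: Bystander: salt shaker, 44 mm across, 90 mm high; origin: centre of its underside, z up.
- dish_brush: Bystander: wooden dish brush, 54 x 250 x 42 mm, lying along its y axis; origin: centre of its underside, z up.
Things that resemble listed ones, but are neither listed nor needed, are in the scene too. Of the things that look like the knob, the smaller one is meant.

How it is judged (in metres and radians):
At the end, for the whole second after the job is handed in: The knob is clicked fully home on the bare spindle (knob_centre at least 2.2 mm below spindle_tip, within 4 mm of its axis sideways, upright within 5 degrees), its pointer straight at the off mark within 9 degrees, released and at rest (z of knob_centre in the frame of spindle_tip between -0.009 and -0.0022 m and horizontal distance between knob_centre and spindle_tip below 0.004 m and angle between knob_centre's own z axis and vertical below 0.09 rad and angle between the x axis of knob_centre and the x axis of spindle_tip, either way round below 0.16 rad and x of knob_pointer in the frame of spindle_tip above 0.02 m and linear speed of knob below 0.01 m/s); the robot touches nothing.
It fails at once if The knob is pressed or wrenched against the hob with more than 40 N (contact force between knob and hob above 40 N).
It fails at once if A bystander (tumbler, tin, salt shaker, dish brush) is moved more than 30 mm (distance of any of tumbler, fish_tin, salt, dish_brush from where it was at the start of the episode above 0.03 m).
It also fails if it takes over 72 s, if anything falls off the work surface, if the arm or the gripper's body presses on something with over 40 N, if the wrist force passes 120 N, or if a joint passes its speed limit or range.

### The arm

A 7-joint arm with a two-finger parallel gripper is mounted at the origin on a cart in front of the work surface, level with it; the furniture and walls round the work are solid. World frame = base frame: x ahead of the robot, y to its left, z up, the work surface at z = 0. Lengths are in mm, angles in rad, forces in N, time in s.
With the tool pointing down it reaches from about 425 to 875 mm from the base axis. Payload 8.4 kg.
Tool frame: the origin (TCP) lies between the finger pads; the fingertips stand 19 mm ahead of it and the grasp point (between the pads) is the TCP; z points along the fingers, x is the direction in which the jaws open and shut, and the axes are right-handed (so a half turn about z gives the same grasp; the last joint's range is limited). The gripper opens to 87 mm and grips with 3 to 60 N. Pads are 19 mm wide; open, the fingers measure 117 mm over their backs; the gripper's body (75 mm by 190 mm) begins 51 mm behind the grasp point.
Start: joints at [1.228, 0.333, 0.04, 1.465, -0.013, 1.343, -0.059], TCP at [156.884, -630.755, 241.546] pointing down, gripper open.
Joint ranges: [-2.58, 2.58], [-0.38, 2.09], [-1.3, 1.39], [0.25, 2.4], [-1.5, 4.64], [0.08, 2.09], [-2.65, 2.65]. Speed limits (rad/s): [2.22, 2.22, 2.79, 2.79, 3.14, 3.14, 3.14].

### API

Orientations are given as a unit quaternion [x, y, z, w].
In Python, from station import telemetry, grab_frame, arm, models gives the robot as it stands. The module is installed in compiled form; this text tells all that it offers.
- The arm moves only by the tool apply_moves, never from a script. Its argument "targets" is a list of rows, each an object of numbers: "x", "y", "z": the shift along the world's x, y, z in cm; "rx", "ry", "rz": the turn, a rotation vector about the world's x, y, z in rad. A call has 1 to 8 rows; each row shifts and turns the commanded pose from where the row before left it; what a row does not reach is not made up. A row lasts 1/10 s, in which the tool goes at most 50 mm and 8.59 degrees, less where a joint would pass 70% of its speed; a pose out of reach is approached as far as the arm can. A call is refused whole if a number of a shift passes 5 or a number of a turn 0.15, either way. A call with a gripper value outside its range is refused whole. "claw" is the finger opening in cm, from 0 to 8.7, set as the call begins (left out, the last holds). The fingers move at their own pace and stop on an object; "newtons" is the grip in N (left out, the last holds). Time passes only in rows, so rows that do not move let the fingers close. It gives the time, the measured TCP pose, the force and the opening at its end, in the units of the state.
- telemetry.observe(): the state, without advancing time (a new reading comes with each control period).
- grab_frame(name): name is "side" or "top" or "wrist"; returns a dict with "pixels" (420x560x3 uint8, blue, green, red), "z_map" (420x560 float32, mm along the optical axis (not along the pixel's ray), 0 where there is no reading), "fx", "fy", "cx", "cy" (pixels), "extrinsics" (4x4, takes a point from camera to world coordinates). Camera axes: x right, y down, z forward; pixel columns grow to the right and rows downward; lengths in mm; the calibration is good to about 2 mm. A picture is of the moment at which its call begins.
- arm.job_done(): hands the job in, once; it reports no verdict.
Trained networks look in the newest picture that a camera, given by its name, has taken for a name from the list of things; names that differ only in an ending like _2 or _b are one class to them, and where a whole thing is asked for, a point or a joint stands for the part that bears it (a point fixed in the world has none). Each returns a list of dicts, best first, with "confidence" (0 to 1); they miss things now and then, are a little off and sometimes report something else, mostly with a low value. They report only what shows in the picture. A call takes as long as a camera call. They do not tell look-alikes from the thing itself.
- models.trace(target, camera): "region" (420x560 bool, what is visible of it) and "bbox" ([left, top, right, bottom] in pixels, round what is visible of it).
The state is a dict: "time_s": time; "qpos": joint angles; "joint_vel": joint speeds; "tau": joint torques, N m; "tool_pos": TCP position; "ee_rot": TCP orientation; "contact_force": force on the tool from outside, world axes, zero at the start; "wrist_torque": the same for the moment, N m; "finger_gap": opening from 0.0 (shut) to 1.0 (fully open).
Only numpy, scipy, OpenCV 4.12 (cv2) and the standard library are available. Lean on these libraries where they do the work, as an engineer would, in place of code of your own. Each camera call takes 0.05 s, during which the arm holds its last target. There are 200 camera calls.

## Working session

There is one attempt and no reset: what is moved stays moved. The work goes in short steps, Python scripts to look and compute and a tool call to move; the robot and the scene stay as the last step left them, time stands still between calls to the robot, and variables do not carry over. Pictures are saved under pics/ and viewed, about 8 in all and at most 12, crops included, and the job is handed in when it is done.

Besides the shell and the picture viewer there is one more tool, called after "Call:" as name(argument=value, ...), one argument or row to a line, values as JSON. apply_moves: Moves the arm, as the interface text tells. Its arguments: {"type":"object","properties":{"targets":{"type":"array","items":{"type":"object","properties":{"x":{"type":"number"},"y":{"type":"number"},"z":{"type":"number"},"rx":{"type":"number"},"ry":{"type":"number"},"rz":{"type":"number"}}}},"claw":{"type":"number"},"newtons":{"type":"number"}},"required":["targets"]}

```bash
mkdir -p pics; cat > h.py <<'E'
import numpy as np, cv2
from station import telemetry, grab_frame, arm, models
def world(f,mask=None):
    z=f["z_map"]; v,u=np.indices(z.shape)
    P=np.stack([(u-f["cx"])/f["fx"]*z,(v-f["cy"])/f["fy"]*z,z,np.ones_like(z)],-1)
    return (P@np.array(f["extrinsics"]).T)[...,:3]
def pix(f,p):
    c=np.linalg.inv(np.array(f["extrinsics"]))@np.append(p,1); return c[0]/c[2]*f["fx"]+f["cx"],c[1]/c[2]*f["fy"]+f["cy"]
E
python3 - <<'E'
from h import *
s=telemetry.observe(); print({k:np.round(v,3) for k,v in s.items()})
f=grab_frame("top"); cv2.imwrite("pics/top.png",f["pixels"]); W=world(f)
print(np.round(f["extrinsics"],3),f["fx"])
for n in ["knob","hob","tumbler","fish_tin","salt","dish_brush"]:
    for d in models.trace(n,"top")[:4]:
        p=W[d["region"]&(f["z_map"]>0)]
        if len(p): print(n,round(d["confidence"],2),d["bbox"],np.round(np.median(p,0)),np.round(np.percentile(p,[2,98],0)).tolist())
E
```

```text
{'time_s': np.float64(0.0), 'qpos': array([ 1.228,  0.334,  0.04 ,  1.466, -0.013,  1.343, -0.058]), 'joint_vel': array([-0.002, -0.   ,  0.001,  0.001, -0.001, -0.001,  0.001]), 'tau': array([ 1.0000e-03, -6.5636e+01,  1.3360e+00, -4.0380e+01, -6.0000e-02,
        4.5000e-02,  0.0000e+00]), 'tool_pos': array([ 156.735, -630.37 ,  240.637]), 'ee_rot': array([ 0.788, -0.616, -0.001, -0.   ]), 'contact_force': array([-0.277, -0.127, -0.233]), 'wrist_torque': array([0.001, 0.062, 0.035]), 'finger_gap': np.float64(1.004)}
[[-2.400000e-02 -9.960000e-01  8.500000e-02  4.245590e+02]
 [-9.990000e-01  2.600000e-02  2.300000e-02  1.596850e+02]
 [-2.500000e-02 -8.500000e-02 -9.960000e-01  1.377725e+03]
 [ 0.000000e+00  0.000000e+00  0.000000e+00  1.000000e+00]] 515.1104404573124
knob 0.78 [261.6, 259.1, 290.1, 288.3] [392. 181.  51.] [[362.0, 152.0, 3.0], [425.0, 209.0, 60.0]]
knob 0.55 [226.9, 238.2, 243.4, 255.0] [466. 284.  39.] [[444.0, 266.0, 1.0], [489.0, 309.0, 47.0]]
hob 0.71 [302.4, 140.2, 509.4, 263.3] [ 586. -146.   69.] [[441.0, -389.0, 62.0], [721.0, 75.0, 104.0]]
tumbler 0.73 [228.2, 157.9, 256.4, 191.0] [659. 262.  18.] [[612.0, 226.0, 7.0], [686.0, 295.0, 92.0]]
fish_tin 0.58 [188.1, 183.0, 223.3, 216.8] [594. 356.  37.] [[555.0, 316.0, 1.0], [636.0, 397.0, 44.0]]
fish_tin 0.38 [301.4, 136.4, 511.6, 267.2] [ 586. -146.   69.] [[440.0, -389.0, 62.0], [722.0, 75.0, 104.0]]
salt 0.56 [185.1, 157.9, 204.1, 175.4] [670. 375.  79.] [[656.0, 361.0, 6.0], [693.0, 396.0, 92.0]]
dish_brush 0.69 [150.7, 199.9, 171.9, 290.4] [435. 483.  35.] [[361.0, 452.0, -3.0], [594.0, 507.0, 45.0]]
```

View pics/top.png

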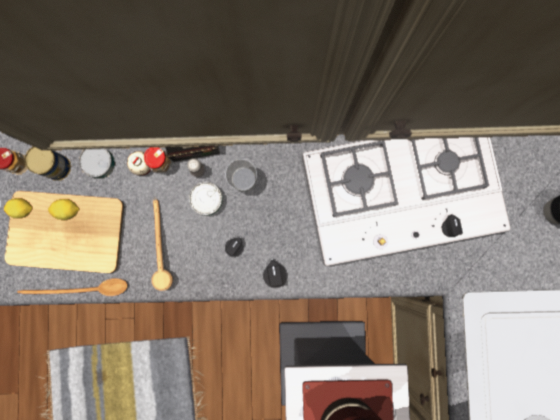

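The small knob is at pixel (234,246), the large look-alike at (275,272), the bare spindle at (380,241) and the neighbour knob at (452,226). I'll zoom both spots and estimate the axes.

```bash
python3 - <<'E'
from h import *
f=grab_frame("top"); W=world(f); im=f["pixels"]
a=cv2.resize(im[225:269,212:256],(400,400),interpolation=cv2.INTER_CUBIC); b=cv2.resize(im[210:260,345:395],(400,400),interpolation=cv2.INTER_CUBIC)
cv2.imwrite("pics/z.png",np.hstack([a,b]))
# spindle: high points near 380,241
for (u0,v0,zl,zh) in [(380,241,85,105),(452,226,90,120),(234,246,30,50)]:
    s=W[v0-12:v0+13,u0-12:u0+13].reshape(-1,3); s=s[(s[:,2]>zl)&(s[:,2]<zh)]; print(len(s),np.round(s.mean(0),1) if len(s) else '')
# hob sheet rect
d=models.trace("hob","top")[0]; p=W[d["region"]&(np.abs(W[...,2]-67)<8)]
r=cv2.minAreaRect(p[:,:2].astype(np.float32)); print(r, np.median(p[:,2]))
E
```

```text
39 [470.4 -88.1  94.1]
255 [ 503.9 -263.1  110.1]
182 [468.3 285.3  41.5]
((598.617431640625, -158.89324951171875), (299.49237060546875, 479.6737060546875), 9.612802505493164) 68.06559148776182
```

View pics/z.png

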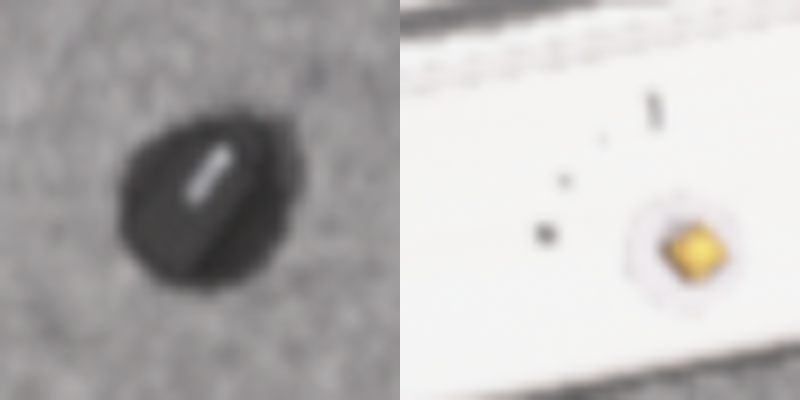

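Knob at about (468,285), with its pointer at about −38° in world. The hob is turned about 9.6°, so the rectangle puts the spindle at (470,−89), which matches what I measured. The spindle shows as a diamond. I'll move out along an arc and look at the spindle on the way.

Call:
apply_moves(
  targets=[
    {"x":2.5,"y":2.9,"rz":-0.05},
    {"x":2.5,"y":2.9,"rz":-0.05},
    {"x":2.5,"y":2.9,"rz":-0.05},
    {"x":2.5,"y":2.9,"rz":-0.05},
    {"x":2.5,"y":2.9,"rz":-0.05},
    {"x":2.5,"y":2.9,"rz":-0.05},
    {"x":2.5,"y":2.9,"rz":-0.05},
    {"x":2.5,"y":2.9,"rz":-0.05},
  ],
)

```text
schema error: expected keys x, y, z, rx, ry, rz
```

Call:
apply_moves(
  targets=[
    {"x":1.5,"y":3.9,"rz":-0.05},
    {"x":1.5,"y":3.9,"rz":-0.05},
    {"x":1.5,"y":3.9,"rz":-0.05},
    {"x":1.5,"y":3.9,"rz":-0.05},
    {"x":1.5,"y":3.9,"rz":-0.05},
    {"x":1.5,"y":3.9,"rz":-0.05},
    {"x":1.5,"y":3.9,"rz":-0.05},
    {"x":0},
  ],
)

```text
schema error: expected keys x, y, z, rx, ry, rz
```

```bash
python3 - <<'E'
from h import *
s=telemetry.observe(); print({k:np.round(s[k],3).tolist() for k in ['time_s','qpos','tool_pos','ee_rot','contact_force']})
f=grab_frame("wrist"); im=f["pixels"]; W=world(f); np.save("w1.npy",W)
print(np.round(f["extrinsics"],3).tolist(),f["fx"])
print(pix(f,[470,-89,97]))
cv2.imwrite("pics/w1.png",im)
E
```

```text
{'time_s': 0.45, 'qpos': [1.228, 0.333, 0.04, 1.465, -0.013, 1.343, -0.058], 'tool_pos': [156.866, -630.714, 241.477], 'ee_rot': [0.788, -0.616, -0.0, -0.0], 'contact_force': [0.881, -0.644, -0.37]}
[[0.242, -0.934, -0.263, 229.785], [-0.97, -0.233, -0.065, -612.409], [-0.001, 0.271, -0.963, 384.026], [0.0, 0.0, 0.0, 1.0]] 308.9247674759026
(np.float64(-495.7667416235686), np.float64(-518.6868512154192))
```

View pics/w1.png

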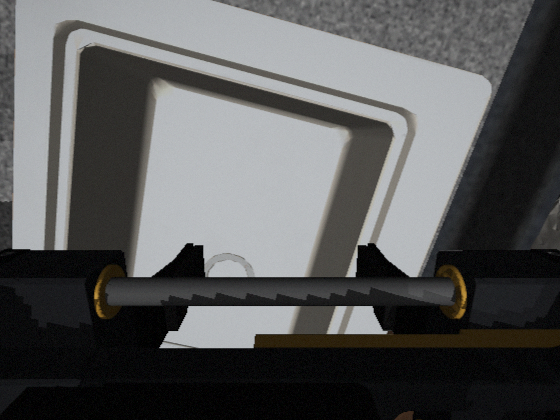

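Pixel row 210 in the wrist view is about under the TCP; the gripper fills the rows below about 250. I'll resend with all six keys.

Call:
apply_moves(
  targets=[
    {"x":2.5,"y":2.9,"z":0,"rx":0,"ry":0,"rz":-0.05},
    {"x":2.5,"y":2.9,"z":0,"rx":0,"ry":0,"rz":-0.05},
    {"x":2.5,"y":2.9,"z":0,"rx":0,"ry":0,"rz":-0.05},
    {"x":2.5,"y":2.9,"z":0,"rx":0,"ry":0,"rz":-0.05},
    {"x":2.5,"y":2.9,"z":0,"rx":0,"ry":0,"rz":-0.05},
    {"x":2.5,"y":2.9,"z":0,"rx":0,"ry":0,"rz":-0.05},
    {"x":2.5,"y":2.9,"z":0,"rx":0,"ry":0,"rz":-0.05},
    {"x":2.5,"y":2.9,"z":0,"rx":0,"ry":0,"rz":-0.05},
  ],
)

```text
time_s: 1.3
tool_pos: [357.8, -397.5, 241.8]
ee_rot: [-0.649, 0.761, -0.0, 0.0]
contact_force: [0.6, -0.7, -0.6]
finger_gap: 1.004
```

Call:
apply_moves(
  targets=[
    {"x":1.5,"y":4.3,"z":-0.5,"rx":0,"ry":0,"rz":-0.05},
    {"x":1.5,"y":4.3,"z":-0.5,"rx":0,"ry":0,"rz":-0.05},
    {"x":1.5,"y":4.3,"z":-0.5,"rx":0,"ry":0,"rz":-0.05},
    {"x":1.5,"y":4.3,"z":-0.5,"rx":0,"ry":0,"rz":-0.05},
    {"x":1.5,"y":4.3,"z":-0.5,"rx":0,"ry":0,"rz":-0.05},
    {"x":1.5,"y":4.3,"z":-0.5,"rx":0,"ry":0,"rz":-0.05},
    {"x":1.5,"y":4.3,"z":-0.5,"rx":0,"ry":0,"rz":-0.05},
    {"x":0,"y":0,"z":0,"rx":0,"ry":0,"rz":0},
  ],
)

```text
time_s: 2.1
tool_pos: [463.2, -91.4, 206.5]
ee_rot: [-0.51, 0.86, 0.001, 0.001]
contact_force: [-0.7, -0.1, 0.6]
finger_gap: 0.998
```

```bash
python3 - <<'E'
from h import *
s=telemetry.observe(); print({k:np.round(s[k],3).tolist() for k in ['time_s','qpos','tool_pos','ee_rot','contact_force']})
f=grab_frame("wrist"); im=f["pixels"]; W=world(f)
np.savez("w1.npz",W=W,im=im,**{k:f[k] for k in ["fx","fy","cx","cy","extrinsics"]})
u,v=map(int,pix(f,[470,-89,97])); print(u,v)
cv2.imwrite("pics/w2.png",cv2.resize(im[max(v-60,0):v+60,max(u-80,0):u+80],(800,600),interpolation=cv2.INTER_CUBIC))
E
```

```text
{'time_s': 2.1, 'qpos': [0.536, 0.017, -0.434, 1.91, 0.006, 1.216, -1.971], 'tool_pos': [463.222, -91.4, 206.474], 'ee_rot': [-0.51, 0.86, 0.001, 0.001], 'contact_force': [-0.669, -0.129, 0.587]}
274 211
```

View pics/w2.png

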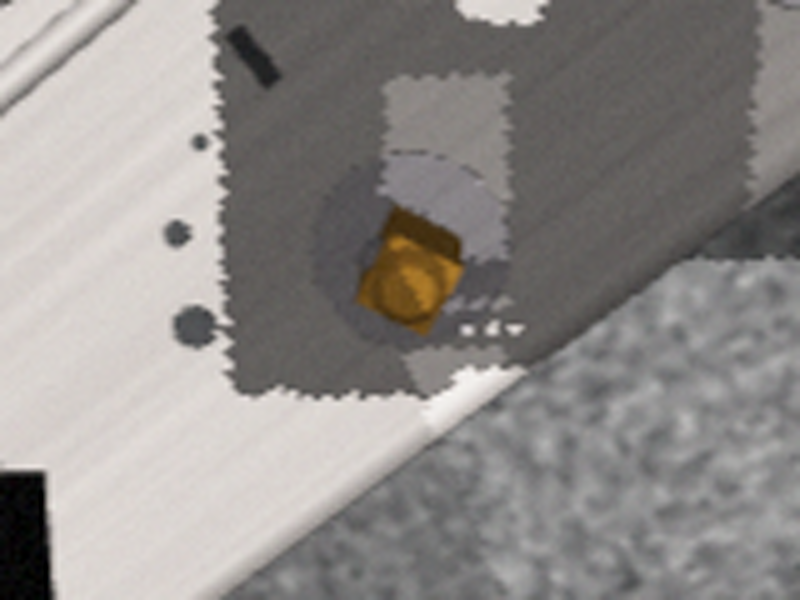

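Wrist crop: the brass square's top corners are at about (358,297), (395,235), (463,263) and (430,335), the pin is at (410,285) and the off bar at (255,57). Converting these to world.

```bash
python3 - <<'E'
import numpy as np
d=np.load("w1.npz"); E=d["extrinsics"]
def ray(u,v,z):
    r=E[:3,:3]@[(u-d["cx"])/d["fx"],(v-d["cy"])/d["fy"],1]; return E[:3,3]+r*(z-E[2,3])/r[2]
c=lambda x,y,z: ray(194+x/5,151+y/5,z)
C=[c(*p,92) for p in [(358,297),(395,235),(463,263),(430,335)]]
print(np.round(C,1)); print("centre",np.mean(C,0).round(1))
for i in range(4):
    e=C[(i+1)%4]-C[i]; print(np.hypot(*e[:2]).round(1),np.degrees(np.arctan2(e[1],e[0])).round(1)%90)
pin=c(410,283,96); print("pin",pin.round(1))
for p in [(255,57),(200,142),(177,233),(194,326)]:
    m=c(*p,67)-np.mean(C,0); print("mark",np.hypot(*m[:2]).round(1),np.degrees(np.arctan2(m[1],m[0])).round(1))
a=c(237,35,67);b=c(272,80,67);e=a-b;print("bar dir",np.degrees(np.arctan2(e[1],e[0])))
e=c(220,600,67)-c(680,262,67);print("front edge",np.degrees(np.arctan2(e[1],e[0]))-90)
E
```

```text
[[ 473.5  -81.6   92. ]
 [ 480.   -92.5   92. ]
 [ 470.1 -100.3   92. ]
 [ 461.5  -89.2   92. ]]
centre [471.3 -90.9  92. ]
12.7 30.9
12.6 38.5
14.1 37.7
14.2 32.6
pin [472.3 -91.2  96. ]
mark 45.8 10.1
mark 44.1 34.2
mark 44.3 57.5
mark 44.5 81.3
bar dir 8.348048398921303
front edge 9.489307572977737
```

Call:
apply_moves(
  targets=[
    {"x":0,"y":4.5,"z":0,"rx":0,"ry":0,"rz":0},
    {"x":0,"y":4.6,"z":0,"rx":0,"ry":0,"rz":0},
    {"x":0,"y":4.7,"z":0,"rx":0,"ry":0,"rz":0},
    {"x":0,"y":4.7,"z":0,"rx":0,"ry":0,"rz":0},
    {"x":0,"y":4.7,"z":0,"rx":0,"ry":0,"rz":0},
    {"x":0,"y":4.7,"z":0,"rx":0,"ry":0,"rz":0},
    {"x":0,"y":4.7,"z":0,"rx":0,"ry":0,"rz":0},
    {"x":0,"y":4.7,"z":0,"rx":0,"ry":0,"rz":0},
  ],
)

```text
time_s: 2.95
tool_pos: [462.9, 210.2, 205.1]
ee_rot: [-0.508, 0.861, 0.002, -0.002]
contact_force: [0.1, -1.0, -0.9]
finger_gap: 1.0
```

```bash
python3 - <<'E'
from h import *
s=telemetry.observe(); print({k:np.round(s[k],3).tolist() for k in ['time_s','qpos','tool_pos','ee_rot','contact_force']})
f=grab_frame("wrist"); im=f["pixels"]; W=world(f)
np.savez("w3.npz",W=W,im=im,**{k:f[k] for k in ["fx","fy","cx","cy","extrinsics"]})
u,v=map(int,pix(f,[468,285,42])); print(u,v)
y0,x0=max(v-60,0),max(u-80,0); print(x0,y0)
cv2.imwrite("pics/w3.png",cv2.resize(im[y0:y0+120,x0:x0+160],(800,600),interpolation=cv2.INTER_CUBIC))
s=W.reshape(-1,3); t=s[(abs(s[:,2]-42)<5)&(np.hypot(s[:,0]-468,s[:,1]-285)<45)]
r=cv2.minAreaRect(t[:,:2].astype(np.float32)); print(len(t),t.mean(0),r)
E
```

```text
{'time_s': 2.95, 'qpos': [-0.091, 0.1, -0.445, 1.832, 0.042, 1.223, -2.624], 'tool_pos': [462.883, 210.201, 205.078], 'ee_rot': [-0.508, 0.861, 0.002, -0.002], 'contact_force': [0.1, -1.04, -0.854]}
215 230
135 170
881 [468.39740642 286.37523366  41.0989987 ] ((467.8866271972656, 287.4173583984375), (26.44847869873047, 39.438209533691406), 53.52629852294922)
```

View pics/w3.png

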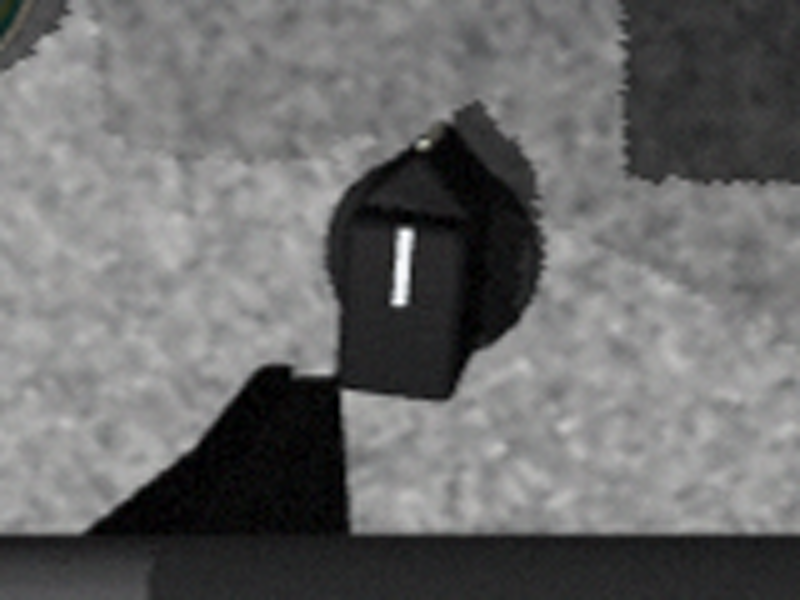

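The jaws reach the knob at −126° only past joint 7's limit (it's already at −2.62). Gripping the other way round, with tool x at +53.5°, works both at the pick and at the spindle. Measured: spindle at (471.5,−90.5), sides at about 35°, so about 25° open. Knob centre at (468,287), pointer at −36.5°. Turning the tool by +172.5°.

Call:
apply_moves(
  targets=[
    {"x":0.1,"y":1,"z":0,"rx":0,"ry":0,"rz":0.15},
    {"x":0.1,"y":1,"z":0,"rx":0,"ry":0,"rz":0.15},
    {"x":0.1,"y":1,"z":0,"rx":0,"ry":0,"rz":0.15},
    {"x":0.1,"y":1,"z":0,"rx":0,"ry":0,"rz":0.15},
    {"x":0.1,"y":1,"z":0,"rx":0,"ry":0,"rz":0.15},
    {"x":0,"y":1,"z":0,"rx":0,"ry":0,"rz":0.15},
    {"x":0,"y":1,"z":0,"rx":0,"ry":0,"rz":0.15},
    {"x":0,"y":0.7,"z":0,"rx":0,"ry":0,"rz":0.15},
  ],
  claw=6,
)

```text
time_s: 3.8
tool_pos: [468.5, 285.2, 205.1]
ee_rot: [0.906, -0.423, -0.0, 0.002]
contact_force: [-0.8, -1.0, 0.3]
finger_gap: 0.693
```

Call:
apply_moves(
  targets=[
    {"x":0,"y":0,"z":-1,"rx":0,"ry":0,"rz":0.15},
    {"x":0,"y":0,"z":-1,"rx":0,"ry":0,"rz":0.15},
    {"x":0,"y":0,"z":-1,"rx":0,"ry":0,"rz":0.15},
    {"x":0,"y":0,"z":-1,"rx":0,"ry":0,"rz":0.15},
    {"x":0,"y":0,"z":-1,"rx":0,"ry":0,"rz":0.15},
    {"x":0,"y":0,"z":-1,"rx":0,"ry":0,"rz":0.15},
    {"x":0,"y":0,"z":-1,"rx":0,"ry":0,"rz":0.15},
    {"x":0,"y":0,"z":-1,"rx":0,"ry":0,"rz":0.15},
  ],
)

```text
time_s: 4.6
tool_pos: [468.8, 284.5, 124.8]
ee_rot: [0.987, 0.163, 0.001, 0.002]
contact_force: [-0.1, 0.6, 0.5]
finger_gap: 0.69
```

Call:
apply_moves(
  targets=[
    {"x":0,"y":0,"z":0,"rx":0,"ry":0,"rz":0.15},
    {"x":0,"y":0,"z":0,"rx":0,"ry":0,"rz":0.15},
    {"x":0,"y":0,"z":0,"rx":0,"ry":0,"rz":0.15},
    {"x":0,"y":0,"z":0,"rx":0,"ry":0,"rz":0.15},
    {"x":0,"y":0,"z":0,"rx":0,"ry":0,"rz":0},
    {"x":0,"y":0,"z":0,"rx":0,"ry":0,"rz":0},
  ],
)

```text
time_s: 5.2
tool_pos: [468.5, 285.1, 125.1]
ee_rot: [0.897, 0.442, 0.001, 0.002]
contact_force: [0.3, -0.9, 0.3]
finger_gap: 0.687
```

```bash
cat > st.py <<'E'
from h import *
def st():
    s=telemetry.observe(); x,y=s['ee_rot'][:2]
    print({k:np.round(s[k],2).tolist() for k in ['time_s','qpos','tool_pos','contact_force','wrist_torque','finger_gap']},'yaw',round(np.degrees(2*np.arctan2(y,x)),1), 'q',np.round(s['ee_rot'],3))
if __name__=="__main__": st()
E
python3 - <<'E'
from st import *
st(); f=grab_frame("wrist"); W=world(f)
s=W.reshape(-1,3); t=s[(abs(s[:,2]-42)<5)&(np.hypot(s[:,0]-468,s[:,1]-285)<45)]
print(len(t),t.mean(0),cv2.minAreaRect(t[:,:2].astype(np.float32)))
E
```

```text
{'time_s': 5.2, 'qpos': [0.08, 0.33, -0.83, 1.82, 0.27, 1.11, 0.07], 'tool_pos': [468.45, 285.11, 125.09], 'contact_force': [0.31, -0.9, 0.27], 'wrist_torque': [0.02, -0.23, 0.01], 'finger_gap': 0.69} yaw 52.5 q [0.897 0.442 0.001 0.002]
1662 [465.72390083 288.17825745  41.03242563] ((466.3081970214844, 287.46478271484375), (26.0141658782959, 39.75282669067383), 53.37147903442383)
```

Call:
apply_moves(
  targets=[
    {"x":-0.1,"y":0.2,"z":-2.5,"rx":0,"ry":0,"rz":0.015},
    {"x":0,"y":0,"z":-2.5,"rx":0,"ry":0,"rz":0},
    {"x":0,"y":0,"z":-2.5,"rx":0,"ry":0,"rz":0},
    {"x":0,"y":0,"z":-1.5,"rx":0,"ry":0,"rz":0},
    {"x":0,"y":0,"z":-0.8,"rx":0,"ry":0,"rz":0},
    {"x":0,"y":0,"z":0,"rx":0,"ry":0,"rz":0},
  ],
)

```text
time_s: 5.85
tool_pos: [466.4, 288.2, 26.5]
ee_rot: [0.892, 0.451, 0.001, 0.002]
contact_force: [0.1, 0.7, 0.1]
finger_gap: 0.691
```

Call:
apply_moves(
  targets=[
    {"x":0,"y":0,"z":0,"rx":0,"ry":0,"rz":0},
    {"x":0,"y":0,"z":0,"rx":0,"ry":0,"rz":0},
    {"x":0,"y":0,"z":0,"rx":0,"ry":0,"rz":0},
    {"x":0,"y":0,"z":0,"rx":0,"ry":0,"rz":0},
    {"x":0,"y":0,"z":0,"rx":0,"ry":0,"rz":0},
    {"x":0,"y":0,"z":0,"rx":0,"ry":0,"rz":0},
  ],
  claw=2,
  newtons=40,
)

```text
time_s: 6.45
tool_pos: [466.8, 288.4, 27.2]
ee_rot: [0.892, 0.452, 0.002, 0.002]
contact_force: [-1.5, -0.7, 2.1]
finger_gap: 0.294
```

```bash
python3 st.py
```

```text
{'time_s': 6.45, 'qpos': [0.01, 0.46, -0.77, 1.9, 0.4, 0.94, -0.01], 'tool_pos': [466.83, 288.44, 27.23], 'contact_force': [-1.5, -0.73, 2.1], 'wrist_torque': [-0.09, -0.08, 0.02], 'finger_gap': 0.29} yaw 53.7 q [0.892 0.452 0.002 0.002]
```

Call:
apply_moves(
  targets=[
    {"x":0,"y":0,"z":3.5,"rx":0,"ry":0,"rz":0},
    {"x":0,"y":0,"z":4.5,"rx":0,"ry":0,"rz":0},
    {"x":0,"y":0,"z":4.3,"rx":0,"ry":0,"rz":0},
    {"x":0,"y":-4.2,"z":0,"rx":0,"ry":0,"rz":0.138},
    {"x":0.1,"y":-4.2,"z":0,"rx":0,"ry":0,"rz":0.138},
    {"x":0.1,"y":-4.2,"z":0,"rx":0,"ry":0,"rz":0.138},
    {"x":0.1,"y":-4.2,"z":0,"rx":0,"ry":0,"rz":0.138},
    {"x":0.1,"y":-4.2,"z":0,"rx":0,"ry":0,"rz":0.138},
  ],
)

```text
time_s: 7.25
tool_pos: [470.7, 91.5, 150.1]
ee_rot: [0.702, 0.712, 0.002, 0.001]
contact_force: [0.5, -1.3, -0.6]
finger_gap: 0.295
```

Call:
apply_moves(
  targets=[
    {"x":0,"y":-4.2,"z":0,"rx":0,"ry":0,"rz":0.138},
    {"x":0,"y":-4.2,"z":0,"rx":0,"ry":0,"rz":0.138},
    {"x":0,"y":-4.2,"z":0,"rx":0,"ry":0,"rz":0.138},
    {"x":0,"y":-4.2,"z":0,"rx":0,"ry":0,"rz":0.138},
    {"x":0,"y":0,"z":0,"rx":0,"ry":0,"rz":0},
    {"x":0,"y":0,"z":0,"rx":0,"ry":0,"rz":0},
  ],
)

```text
time_s: 7.85
tool_pos: [471.1, -66.4, 150.0]
ee_rot: [0.499, 0.867, 0.002, 0.0]
contact_force: [-0.8, 0.5, -0.9]
finger_gap: 0.296
```

```bash
python3 - <<'E'
from st import *
st(); f=grab_frame("wrist"); W=world(f); im=f["pixels"]
p=telemetry.observe()['tool_pos']
s=W.reshape(-1,3); t=s[(abs(s[:,2]-p[2]-15)<4)&(np.hypot(*(s[:,:2]-p[:2]).T)<40)]
print(len(t),t.mean(0),cv2.minAreaRect(t[:,:2].astype(np.float32)))
u,v=map(int,pix(f,p+[0,0,15])); print(u,v)
y0,x0=max(v-90,0),max(u-120,0)
cv2.imwrite("pics/w4.png",cv2.resize(im[y0:y0+180,x0:x0+240],(800,600),interpolation=cv2.INTER_CUBIC))
E
```

```text
{'time_s': 7.85, 'qpos': [0.8, 0.11, -0.78, 1.96, 0.08, 1.1, 2.08], 'tool_pos': [471.1, -66.4, 149.98], 'contact_force': [-0.84, 0.52, -0.92], 'wrist_torque': [0.19, -0.1, -0.03], 'finger_gap': 0.3} yaw 120.2 q [0.499 0.867 0.002 0.   ]
2909 [468.74375492 -68.01158954 164.00355769] ((471.9025573730469, -66.08355712890625), (39.87199401855469, 49.28886032104492), 30.767419815063477)
282 291
```

View pics/w4.png

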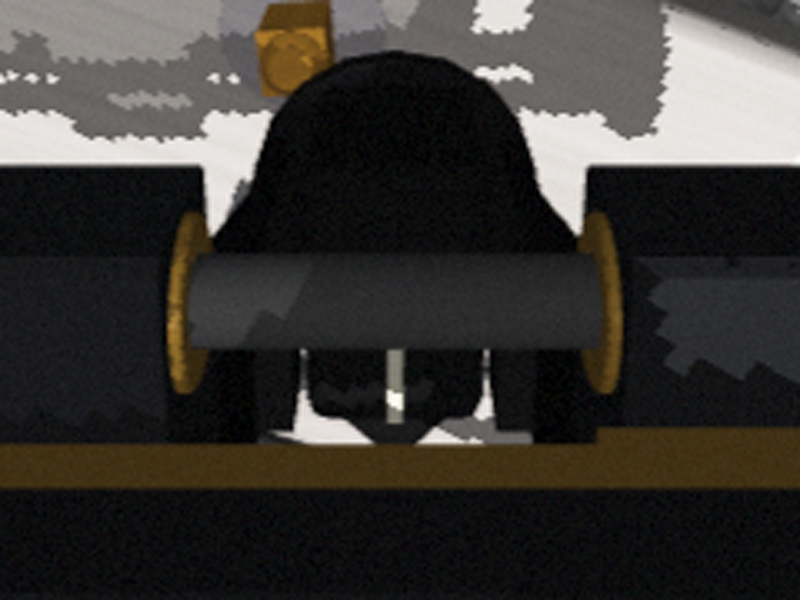

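The spindle shows at crop (295,55), its sides almost parallel to the held knob's. I'll fit its top, and the knob's skirt circle for the offset in the grip, from depth.

```bash
python3 - <<'E'
from st import *
from scipy.optimize import least_squares
def spind(W,im,tag):
    hsv=cv2.cvtColor(im,cv2.COLOR_BGR2HSV); near=(np.hypot(W[...,0]-471,W[...,1]+90)<20)
    m=near&(hsv[...,1]>120)&(W[...,2]>88.5)
    p=W[m]; r=cv2.minAreaRect(p[:,:2].astype(np.float32)); print(tag,len(p),p.mean(0).round(1),r, 'z',np.percentile(p[:,2],[5,50,95]).round(1))
d=np.load("w1.npz"); spind(d["W"],d["im"],"w1")
st(); f=grab_frame("wrist"); W=world(f); spind(W,f["pixels"],"now")
p=telemetry.observe()['tool_pos']; s=W.reshape(-1,3)
for z in (-26,-24,-22,-20):
    t=s[(abs(s[:,2]-p[2]-z)<1)&(np.hypot(*(s[:,:2]-p[:2]).T)<32)]
    print(z,len(t))
t=s[(abs(s[:,2]-p[2]+21)<2)&(np.hypot(*(s[:,:2]-p[:2]).T)<32)]
r=np.hypot(*(t[:,:2]-p[:2]).T); a=np.arctan2(*(t[:,:2]-p[:2]).T[::-1])
# outer envelope by angle bin
E=[t[(a>b)&(a<=b+.1)][np.argmax(r[(a>b)&(a<=b+.1)])] for b in np.arange(-3.1,3.1,.1) if ((a>b)&(a<=b+.1)).sum()>5]
E=np.array(E); fit=least_squares(lambda c:np.hypot(E[:,0]-c[0],E[:,1]-c[1])-25,p[:2],loss="soft_l1"); print(len(E),fit.x,fit.x-p[:2],np.abs(fit.fun).mean())
y=np.radians(30.2); print("along bar",(fit.x-p[:2])@[np.cos(y),np.sin(y)],"across",(fit.x-p[:2])@[-np.sin(y),np.cos(y)])
E
```

```text
w1 1107 [483.2 -98.4 244.2] ((476.24090576171875, -92.90894317626953), (16.706195831298828, 28.03937530517578), 55.60724639892578) z [ 91.8 285.1 304.8]
{'time_s': 7.9, 'qpos': [0.8, 0.11, -0.79, 1.96, 0.08, 1.1, 2.08], 'tool_pos': [471.26, -65.18, 150.07], 'contact_force': [0.43, 0.37, -0.7], 'wrist_torque': [0.1, -0.12, 0.01], 'finger_gap': 0.3} yaw 120.3 q [0.498 0.867 0.002 0.   ]
now 6639 [462.4 -94.1 222.9] ((466.435546875, -87.18194580078125), (38.29646301269531, 29.263916015625), 61.100120544433594) z [ 96.6 236.  250. ]
-26 49
-24 121
-22 657
-20 99
23 [472.54491991 -64.61985747] [ 1.21367351 -0.08290442] 0.18615051640148927
along bar 1.0072448574053434 across -0.6821541895388447
```

```bash
python3 - <<'E'
from st import *
def spind(W,im,tag):
    hsv=cv2.cvtColor(im,cv2.COLOR_BGR2HSV); near=(np.hypot(W[...,0]-471,W[...,1]+90)<16)
    m=near&(hsv[...,1]>120)&(W[...,2]>89)&(W[...,2]<101)
    p=W[m]; print(tag,len(p),p.mean(0).round(1),cv2.minAreaRect(p[:,:2].astype(np.float32)))
    q=p[p[:,2]>94.5]; print(" pin",len(q),q.mean(0).round(1),cv2.minEnclosingCircle(q[:,:2].astype(np.float32)))
d=np.load("w1.npz"); spind(d["W"],d["im"],"w1")
f=grab_frame("wrist"); W=world(f); spind(W,f["pixels"],"now"); st()
p=pix(f,[471,-90,97]); u,v=map(int,p)
y0,x0=max(v-24,0),max(u-32,0); print(x0,y0)
cv2.imwrite("pics/w5.png",cv2.resize(f["pixels"][y0:y0+48,x0:x0+64],(768,576),interpolation=cv2.INTER_CUBIC))
np.savez("w5.npz",W=W,im=f["pixels"],**{k:f[k] for k in ["fx","fy","cx","cy","extrinsics"]})
E
```

```text
w1 255 [472.8 -90.5  94.3] ((471.92633056640625, -89.80196380615234), (13.910383224487305, 14.051033020019531), 34.29161834716797)
 pin 147 [472.1 -90.1  95.9] ((472.2023010253906, -90.27096557617188), 6.4740705490112305)
now 389 [470.1 -90.9  94.4] ((471.1719055175781, -90.44248962402344), (13.557613372802734, 13.415838241577148), 35.219581604003906)
 pin 218 [471.  -90.5  96.1] ((471.1004638671875, -90.8940200805664), 6.399540901184082)
{'time_s': 8.0, 'qpos': [0.8, 0.11, -0.79, 1.96, 0.08, 1.1, 2.08], 'tool_pos': [471.39, -64.3, 150.12], 'contact_force': [-0.17, 0.29, -1.26], 'wrist_torque': [0.13, -0.11, 0.09], 'finger_gap': 0.3} yaw 120.4 q [0.497 0.868 0.002 0.   ]
214 195
```

View pics/w5.png

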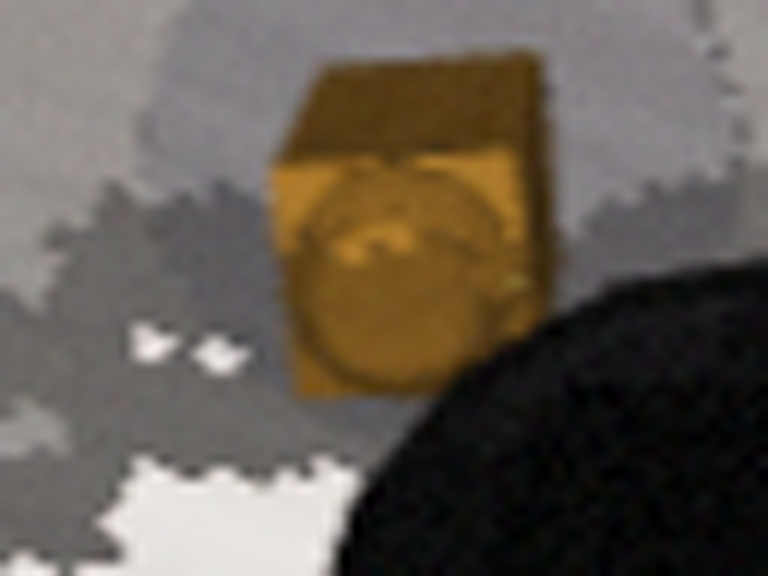

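The spindle's sides are at about 34.8°, so the tool yaw should be 124.8°. I'll turn there, settle, and measure spindle and skirt in one frame so the camera bias cancels.

Call:
apply_moves(
  targets=[
    {"x":0,"y":0,"z":0,"rx":0,"ry":0,"rz":0.077},
    {"x":0,"y":0,"z":0,"rx":0,"ry":0,"rz":0},
    {"x":0,"y":0,"z":0,"rx":0,"ry":0,"rz":0},
    {"x":0,"y":0,"z":0,"rx":0,"ry":0,"rz":0},
  ],
)

```text
time_s: 8.4
tool_pos: [471.4, -65.2, 150.1]
ee_rot: [0.464, 0.886, 0.002, 0.0]
contact_force: [-0.1, 0.3, 0.1]
finger_gap: 0.298
```

```bash
python3 - <<'E'
from st import *
from scipy.optimize import least_squares
R=[]
for k in range(3):
    f=grab_frame("wrist"); W=world(f); st()
    p=telemetry.observe()['tool_pos']; s=W.reshape(-1,3); d=s[:,:2]-p[:2]
    hsv=cv2.cvtColor(f["pixels"],cv2.COLOR_BGR2HSV)
    q=W[(np.hypot(W[...,0]-471,W[...,1]+90)<16)&(hsv[...,1]>120)&(W[...,2]>89)&(W[...,2]<101)]
    sr=cv2.minAreaRect(q[:,:2].astype(np.float32))
    t=s[(abs(s[:,2]-p[2]+21)<2)&(np.hypot(*d.T)<32)]
    dd=t[:,:2]-p[:2]; r=np.hypot(*dd.T); a=np.arctan2(dd[:,1],dd[:,0])
    E=np.array([t[m][np.argmax(r[m])] for b in np.arange(-3.1,3.1,.1) for m in [(a>b)&(a<=b+.1)] if m.sum()>5])
    c=least_squares(lambda c:np.hypot(E[:,0]-c[0],E[:,1]-c[1])-25,p[:2],loss="soft_l1").x
    print("spindle",np.round(sr[0],1),np.round(sr[1],1),round(sr[2],1),"knob",c.round(1),"tool",p.round(1),"shift",(np.array(sr[0])-c).round(2))
E
```

```text
{'time_s': 8.45, 'qpos': [0.81, 0.11, -0.79, 1.96, 0.09, 1.1, 2.16], 'tool_pos': [471.34, -65.31, 150.11], 'contact_force': [-1.01, -0.67, -0.72], 'wrist_torque': [0.13, -0.14, -0.01], 'finger_gap': 0.3} yaw 124.7 q [0.464 0.886 0.002 0.   ]
spindle [471.5 -90.3] [14.3 13.1] 33.5 knob [472.7 -64.7] tool [471.3 -65.3 150.1] shift [ -1.27 -25.6 ]
{'time_s': 8.5, 'qpos': [0.81, 0.11, -0.79, 1.96, 0.09, 1.1, 2.16], 'tool_pos': [471.35, -65.42, 150.11], 'contact_force': [0.25, -0.18, -0.22], 'wrist_torque': [0.09, -0.08, -0.0], 'finger_gap': 0.3} yaw 124.7 q [0.464 0.886 0.002 0.   ]
spindle [471.6 -90.4] [14.2 13.3] 34.6 knob [472.7 -64.7] tool [471.4 -65.4 150.1] shift [ -1.18 -25.65]
{'time_s': 8.55, 'qpos': [0.81, 0.11, -0.79, 1.96, 0.09, 1.1, 2.16], 'tool_pos': [471.34, -65.51, 150.11], 'contact_force': [-0.45, 0.71, -0.77], 'wrist_torque': [0.1, -0.09, -0.02], 'finger_gap': 0.29} yaw 124.7 q [0.464 0.886 0.002 0.   ]
spindle [471.6 -90.6] [14.1 13.5] 35.1 knob [472.7 -64.8] tool [471.3 -65.5 150.1] shift [ -1.11 -25.72]
```

Call:
apply_moves(
  targets=[
    {"x":-0.06,"y":-1.27,"z":0,"rx":0,"ry":0,"rz":0},
    {"x":-0.06,"y":-1.3,"z":0,"rx":0,"ry":0,"rz":0},
    {"x":0,"y":0,"z":-1,"rx":0,"ry":0,"rz":0},
    {"x":0,"y":0,"z":-1,"rx":0,"ry":0,"rz":0},
    {"x":0,"y":0,"z":-0.3,"rx":0,"ry":0,"rz":0},
    {"x":0,"y":0,"z":0,"rx":0,"ry":0,"rz":0},
    {"x":0,"y":0,"z":0,"rx":0,"ry":0,"rz":0},
  ],
)

```text
time_s: 9.25
tool_pos: [470.2, -90.9, 127.1]
ee_rot: [0.463, 0.886, 0.002, 0.0]
contact_force: [0.2, 0.4, -0.7]
finger_gap: 0.296
```

Call:
apply_moves(
  targets=[
    {"x":0,"y":0,"z":-0.2,"rx":0,"ry":0,"rz":0},
    {"x":0,"y":0,"z":-0.2,"rx":0,"ry":0,"rz":0},
    {"x":0,"y":0,"z":-0.1,"rx":0,"ry":0,"rz":0},
    {"x":0,"y":0,"z":0,"rx":0,"ry":0,"rz":0},
  ],
)

```text
time_s: 9.65
tool_pos: [470.0, -91.3, 122.0]
ee_rot: [0.463, 0.886, 0.002, 0.0]
contact_force: [-0.4, -0.5, -0.6]
finger_gap: 0.296
```

```bash
python3 st.py
```

```text
{'time_s': 9.65, 'qpos': [0.82, 0.16, -0.77, 1.98, 0.12, 1.05, 2.18], 'tool_pos': [470.01, -91.32, 121.97], 'contact_force': [-0.37, -0.46, -0.57], 'wrist_torque': [0.14, -0.12, -0.01], 'finger_gap': 0.3} yaw 124.8 q [0.463 0.886 0.002 0.   ]
```

The pin is 2 mm into the socket with no force. Now the square.

Call:
apply_moves(
  targets=[
    {"x":0,"y":0,"z":-0.1,"rx":0,"ry":0,"rz":0},
    {"x":0,"y":0,"z":-0.1,"rx":0,"ry":0,"rz":0},
    {"x":0,"y":0,"z":-0.1,"rx":0,"ry":0,"rz":0},
    {"x":0,"y":0,"z":0,"rx":0,"ry":0,"rz":0},
  ],
)

```text
time_s: 10.05
tool_pos: [470.1, -91.3, 119.0]
ee_rot: [0.463, 0.886, 0.002, 0.0]
contact_force: [0.3, -0.3, -0.3]
finger_gap: 0.295
```

Call:
apply_moves(
  targets=[
    {"x":0,"y":0,"z":-0.1,"rx":0,"ry":0,"rz":0},
    {"x":0,"y":0,"z":0,"rx":0,"ry":0,"rz":0},
  ],
)

```text
time_s: 10.25
tool_pos: [470.2, -91.3, 118.0]
ee_rot: [0.463, 0.886, 0.002, 0.0]
contact_force: [0.5, 0.5, -1.0]
finger_gap: 0.292
```

Call:
apply_moves(
  targets=[
    {"x":0,"y":0,"z":-0.1,"rx":0,"ry":0,"rz":0},
    {"x":0,"y":0,"z":-0.1,"rx":0,"ry":0,"rz":0},
    {"x":0,"y":0,"z":0,"rx":0,"ry":0,"rz":0},
  ],
)

```text
time_s: 10.55
tool_pos: [470.1, -91.3, 116.0]
ee_rot: [0.463, 0.886, 0.002, 0.0]
contact_force: [1.1, 0.4, -1.7]
finger_gap: 0.297
```

Call:
apply_moves(
  targets=[
    {"x":0,"y":0,"z":-0.1,"rx":0,"ry":0,"rz":0},
    {"x":0,"y":0,"z":-0.1,"rx":0,"ry":0,"rz":0},
    {"x":0,"y":0,"z":0,"rx":0,"ry":0,"rz":0},
  ],
)

```text
time_s: 10.85
tool_pos: [470.2, -91.3, 114.0]
ee_rot: [0.463, 0.886, 0.002, 0.0]
contact_force: [1.1, 0.4, -0.4]
finger_gap: 0.297
```

The square has entered (5 mm past its edge, no force). Next is the ball.

Call:
apply_moves(
  targets=[
    {"x":0,"y":0,"z":-0.1,"rx":0,"ry":0,"rz":0},
    {"x":0,"y":0,"z":-0.1,"rx":0,"ry":0,"rz":0},
    {"x":0,"y":0,"z":0,"rx":0,"ry":0,"rz":0},
  ],
)

```text
time_s: 11.15
tool_pos: [470.6, -91.2, 112.3]
ee_rot: [0.463, 0.886, 0.002, 0.001]
contact_force: [2.1, 0.7, 0.4]
finger_gap: 0.294
```

Call:
apply_moves(
  targets=[
    {"x":0,"y":0,"z":-0.1,"rx":0,"ry":0,"rz":0},
    {"x":0,"y":0,"z":-0.1,"rx":0,"ry":0,"rz":0},
    {"x":0,"y":0,"z":0,"rx":0,"ry":0,"rz":0},
  ],
)

```text
time_s: 11.45
tool_pos: [471.1, -91.0, 110.5]
ee_rot: [0.463, 0.886, 0.003, 0.001]
contact_force: [5.0, 2.7, 2.9]
finger_gap: 0.296
```

Call:
apply_moves(
  targets=[
    {"x":0,"y":0,"z":-0.1,"rx":0,"ry":0,"rz":0},
    {"x":0,"y":0,"z":-0.1,"rx":0,"ry":0,"rz":0},
    {"x":0,"y":0,"z":0,"rx":0,"ry":0,"rz":0},
  ],
)

```text
time_s: 11.75
tool_pos: [470.9, -90.9, 108.2]
ee_rot: [0.463, 0.886, 0.003, 0.001]
contact_force: [6.3, 3.1, -1.7]
finger_gap: 0.294
```

Call:
apply_moves(
  targets=[
    {"x":0,"y":0,"z":-0.1,"rx":0,"ry":0,"rz":0},
    {"x":0,"y":0,"z":-0.1,"rx":0,"ry":0,"rz":0},
    {"x":0,"y":0,"z":-0.1,"rx":0,"ry":0,"rz":0},
    {"x":0,"y":0,"z":0,"rx":0,"ry":0,"rz":0},
  ],
)

```text
time_s: 12.15
tool_pos: [470.9, -90.8, 105.1]
ee_rot: [0.463, 0.886, 0.003, 0.001]
contact_force: [4.9, 3.4, 0.3]
finger_gap: 0.295
```

Call:
apply_moves(
  targets=[
    {"x":0,"y":0,"z":-0.1,"rx":0,"ry":0,"rz":0},
    {"x":0,"y":0,"z":-0.1,"rx":0,"ry":0,"rz":0},
    {"x":0,"y":0,"z":-0.1,"rx":0,"ry":0,"rz":0},
    {"x":0,"y":0,"z":0,"rx":0,"ry":0,"rz":0},
  ],
)

```text
time_s: 12.55
tool_pos: [470.7, -90.7, 101.9]
ee_rot: [0.463, 0.886, 0.003, 0.001]
contact_force: [7.3, 4.5, -1.4]
finger_gap: 0.295
```

```bash
python3 st.py
```

```text
{'time_s': 12.55, 'qpos': [0.81, 0.19, -0.76, 2.0, 0.15, 1.0, 2.16], 'tool_pos': [470.67, -90.69, 101.9], 'contact_force': [7.26, 4.53, -1.43], 'wrist_torque': [1.12, -1.58, 0.02], 'finger_gap': 0.29} yaw 124.8 q [0.463 0.886 0.003 0.001]
```

Call:
apply_moves(
  targets=[
    {"x":0,"y":0,"z":-0.1,"rx":0,"ry":0,"rz":0},
    {"x":0,"y":0,"z":-0.1,"rx":0,"ry":0,"rz":0},
    {"x":0,"y":0,"z":0,"rx":0,"ry":0,"rz":0},
  ],
)

```text
time_s: 12.85
tool_pos: [470.6, -90.8, 100.0]
ee_rot: [0.463, 0.886, 0.003, 0.001]
contact_force: [5.5, 2.8, -1.9]
finger_gap: 0.293
```

Call:
apply_moves(
  targets=[
    {"x":0,"y":0,"z":-0.1,"rx":0,"ry":0,"rz":0},
    {"x":0,"y":0,"z":0,"rx":0,"ry":0,"rz":0},
  ],
)

```text
time_s: 13.05
tool_pos: [470.7, -90.7, 99.2]
ee_rot: [0.463, 0.886, 0.003, 0.001]
contact_force: [4.5, 3.5, 1.3]
finger_gap: 0.299
```

```bash
python3 st.py
```

```text
{'time_s': 13.05, 'qpos': [0.81, 0.19, -0.76, 2.01, 0.15, 1.0, 2.15], 'tool_pos': [470.71, -90.75, 99.16], 'contact_force': [4.55, 3.54, 1.29], 'wrist_torque': [1.02, -1.26, -0.02], 'finger_gap': 0.3} yaw 124.8 q [0.463 0.886 0.003 0.001]
```

At the expected home height, but the force is still small. I'll press gently until the spring stop answers.

Call:
apply_moves(
  targets=[
    {"x":0,"y":0,"z":-0.1,"rx":0,"ry":0,"rz":0},
    {"x":0,"y":0,"z":0,"rx":0,"ry":0,"rz":0},
  ],
)

```text
time_s: 13.25
tool_pos: [470.9, -90.7, 98.7]
ee_rot: [0.463, 0.886, 0.003, 0.001]
contact_force: [1.9, 5.2, 11.1]
finger_gap: 0.294
```

Call:
apply_moves(
  targets=[
    {"x":0,"y":0,"z":-0.1,"rx":0,"ry":0,"rz":0},
    {"x":0,"y":0,"z":0,"rx":0,"ry":0,"rz":0},
  ],
)

```text
time_s: 13.45
tool_pos: [470.9, -90.7, 97.9]
ee_rot: [0.463, 0.886, 0.002, 0.001]
contact_force: [1.2, 4.1, 12.3]
finger_gap: 0.297
```

```bash
python3 st.py
```

```text
{'time_s': 13.45, 'qpos': [0.81, 0.19, -0.76, 2.01, 0.15, 1.0, 2.15], 'tool_pos': [470.94, -90.75, 97.88], 'contact_force': [1.23, 4.06, 12.28], 'wrist_torque': [1.15, -0.44, 0.02], 'finger_gap': 0.3} yaw 124.8 q [0.463 0.886 0.002 0.001]
```

That's the stop: 12 N at about 1 mm past home. I'll ease up 1 mm and turn clockwise towards off.

Call:
apply_moves(
  targets=[
    {"x":0,"y":0.01,"z":0.1,"rx":0,"ry":0,"rz":0},
    {"x":0,"y":0.01,"z":0,"rx":0,"ry":0,"rz":-0.07},
    {"x":0,"y":0.01,"z":0,"rx":0,"ry":0,"rz":-0.07},
    {"x":0,"y":0.01,"z":0,"rx":0,"ry":0,"rz":-0.07},
    {"x":0,"y":0,"z":0,"rx":0,"ry":0,"rz":-0.07},
    {"x":0,"y":0,"z":0,"rx":0,"ry":0,"rz":0},
  ],
)

```text
time_s: 14.05
tool_pos: [470.8, -91.0, 98.9]
ee_rot: [0.583, 0.812, 0.002, 0.001]
contact_force: [1.2, 1.8, 10.1]
finger_gap: 0.296
```

```bash
python3 st.py
```

```text
{'time_s': 14.05, 'qpos': [0.78, 0.18, -0.73, 2.01, 0.14, 1.0, 1.88], 'tool_pos': [470.84, -90.98, 98.91], 'contact_force': [1.25, 1.84, 10.06], 'wrist_torque': [0.62, -0.44, 0.06], 'finger_gap': 0.3} yaw 108.6 q [0.583 0.812 0.002 0.001]
```

Call:
apply_moves(
  targets=[
    {"x":0,"y":0,"z":0,"rx":0,"ry":0,"rz":-0.06},
    {"x":0,"y":0,"z":0,"rx":0,"ry":0,"rz":-0.05},
    {"x":0,"y":0,"z":0,"rx":0,"ry":0,"rz":0},
  ],
)

```text
time_s: 14.35
tool_pos: [470.8, -91.0, 98.9]
ee_rot: [0.627, 0.779, 0.002, 0.002]
contact_force: [2.0, 1.7, 10.5]
finger_gap: 0.298
```

```bash
python3 st.py
```

```text
{'time_s': 14.35, 'qpos': [0.77, 0.18, -0.71, 2.01, 0.14, 0.99, 1.77], 'tool_pos': [470.84, -90.98, 98.89], 'contact_force': [2.03, 1.73, 10.54], 'wrist_torque': [0.57, -0.46, 0.13], 'finger_gap': 0.3} yaw 102.3 q [0.627 0.779 0.002 0.002]
```

Call:
apply_moves(
  targets=[
    {"x":0,"y":0,"z":0,"rx":0,"ry":0,"rz":-0.03},
    {"x":0,"y":0,"z":0,"rx":0,"ry":0,"rz":-0.02},
    {"x":0,"y":0,"z":0,"rx":0,"ry":0,"rz":0},
  ],
)

```text
time_s: 14.65
tool_pos: [470.8, -91.0, 98.9]
ee_rot: [0.646, 0.764, 0.002, 0.002]
contact_force: [1.6, 1.7, 10.3]
finger_gap: 0.296
```

```bash
python3 st.py
```

```text
{'time_s': 14.65, 'qpos': [0.76, 0.18, -0.71, 2.01, 0.14, 0.99, 1.72], 'tool_pos': [470.78, -90.99, 98.87], 'contact_force': [1.59, 1.74, 10.27], 'wrist_torque': [0.59, -0.46, 0.04], 'finger_gap': 0.3} yaw 99.5 q [0.646 0.764 0.002 0.002]
```

Call:
apply_moves(
  targets=[
    {"x":0,"y":0,"z":0,"rx":0,"ry":0,"rz":-0.03},
    {"x":0,"y":0,"z":0,"rx":0,"ry":0,"rz":0},
  ],
)

```text
time_s: 14.85
tool_pos: [470.8, -91.0, 98.9]
ee_rot: [0.657, 0.754, 0.002, 0.002]
contact_force: [1.5, 1.9, 10.1]
finger_gap: 0.296
```

```bash
python3 st.py
```

```text
{'time_s': 14.85, 'qpos': [0.76, 0.18, -0.71, 2.01, 0.14, 0.99, 1.69], 'tool_pos': [470.78, -90.97, 98.88], 'contact_force': [1.55, 1.91, 10.11], 'wrist_torque': [0.58, -0.43, 0.1], 'finger_gap': 0.3} yaw 97.8 q [0.657 0.754 0.002 0.002]
```

The clearance lets the knob lead the spindle by some degrees, so I'll turn a little further to feel the tap's stop, then come back so the pointer is straight.

Call:
apply_moves(
  targets=[
    {"x":0,"y":0,"z":0,"rx":0,"ry":0,"rz":-0.03},
    {"x":0,"y":0,"z":0,"rx":0,"ry":0,"rz":0},
  ],
)

```text
time_s: 15.05
tool_pos: [470.8, -91.0, 98.9]
ee_rot: [0.669, 0.744, 0.002, 0.002]
contact_force: [1.2, 2.6, 10.3]
finger_gap: 0.297
```

```bash
python3 st.py
```

```text
{'time_s': 15.05, 'qpos': [0.75, 0.18, -0.7, 2.01, 0.14, 0.99, 1.66], 'tool_pos': [470.76, -91.0, 98.87], 'contact_force': [1.23, 2.56, 10.33], 'wrist_torque': [0.49, -0.42, 0.07], 'finger_gap': 0.3} yaw 96.1 q [0.669 0.744 0.002 0.002]
```

Call:
apply_moves(
  targets=[
    {"x":0,"y":0,"z":0,"rx":0,"ry":0,"rz":-0.02},
    {"x":0,"y":0,"z":0,"rx":0,"ry":0,"rz":0},
  ],
)

```text
time_s: 15.25
tool_pos: [470.7, -90.9, 98.8]
ee_rot: [0.676, 0.737, 0.002, 0.001]
contact_force: [0.8, 1.3, 10.4]
finger_gap: 0.298
```

```bash
python3 st.py
```

```text
{'time_s': 15.25, 'qpos': [0.75, 0.18, -0.7, 2.01, 0.13, 0.99, 1.65], 'tool_pos': [470.67, -90.94, 98.83], 'contact_force': [0.76, 1.32, 10.37], 'wrist_torque': [0.68, -0.34, 0.1], 'finger_gap': 0.3} yaw 95.0 q [0.676 0.737 0.002 0.001]
```

Call:
apply_moves(
  targets=[
    {"x":0,"y":0,"z":0,"rx":0,"ry":0,"rz":-0.03},
    {"x":0,"y":0,"z":0,"rx":0,"ry":0,"rz":0},
  ],
)

```text
time_s: 15.45
tool_pos: [470.6, -90.8, 98.8]
ee_rot: [0.687, 0.727, 0.002, 0.001]
contact_force: [0.9, 2.8, 10.8]
finger_gap: 0.294
```

```bash
python3 st.py
```

```text
{'time_s': 15.45, 'qpos': [0.75, 0.18, -0.7, 2.01, 0.13, 0.99, 1.62], 'tool_pos': [470.55, -90.8, 98.77], 'contact_force': [0.88, 2.81, 10.81], 'wrist_torque': [0.68, -0.22, 0.15], 'finger_gap': 0.29} yaw 93.2 q [0.687 0.727 0.002 0.001]
```

Torque is now rising (0.15 N m), so the stop is reached. Turning back to straight, then releasing.

Call:
apply_moves(
  targets=[
    {"x":0,"y":0,"z":0,"rx":0,"ry":0,"rz":0.05},
    {"x":0,"y":0,"z":0,"rx":0,"ry":0,"rz":0.05},
    {"x":0,"y":0,"z":0,"rx":0,"ry":0,"rz":0},
    {"x":0,"y":0,"z":0,"rx":0,"ry":0,"rz":0},
  ],
)

```text
time_s: 15.85
tool_pos: [471.0, -91.0, 99.0]
ee_rot: [0.649, 0.761, 0.002, 0.002]
contact_force: [2.1, 2.0, 11.1]
finger_gap: 0.293
```

Call:
apply_moves(
  targets=[
    {"x":0,"y":0,"z":0,"rx":0,"ry":0,"rz":0},
    {"x":0,"y":0,"z":0,"rx":0,"ry":0,"rz":0},
    {"x":0,"y":0,"z":0,"rx":0,"ry":0,"rz":0},
    {"x":0,"y":0,"z":0,"rx":0,"ry":0,"rz":0},
  ],
  claw=5.5,
)

```text
time_s: 16.25
tool_pos: [469.5, -91.1, 97.7]
ee_rot: [0.65, 0.76, 0.002, 0.0]
contact_force: [-0.0, 0.3, 0.1]
finger_gap: 0.568
```

Call:
apply_moves(
  targets=[
    {"x":0,"y":0,"z":1,"rx":0,"ry":0,"rz":0},
    {"x":0,"y":0,"z":2,"rx":0,"ry":0,"rz":0},
    {"x":0,"y":0,"z":4,"rx":0,"ry":0,"rz":0},
    {"x":0,"y":0,"z":4,"rx":0,"ry":0,"rz":0},
    {"x":0,"y":0,"z":0,"rx":0,"ry":0,"rz":0},
    {"x":0,"y":0,"z":0,"rx":0,"ry":0,"rz":0},
  ],
)

```text
time_s: 16.85
tool_pos: [470.5, -91.1, 209.2]
ee_rot: [0.65, 0.76, 0.002, 0.002]
contact_force: [-0.1, -0.4, -0.3]
finger_gap: 0.632
```

```bash
python3 - <<'E'
from st import *
st(); f=grab_frame("wrist"); W=world(f); im=f["pixels"]
s=W.reshape(-1,3); t=s[(np.hypot(s[:,0]-471,s[:,1]+90)<45)&(s[:,2]<125)&(s[:,2]>109)]
print(np.percentile(t[:,2],[5,50,95]),cv2.minAreaRect(t[:,:2].astype(np.float32)))
u,v=map(int,pix(f,[471,-90,114])); y0,x0=max(v-90,0),max(u-120,0)
a=cv2.resize(im[y0:y0+180,x0:x0+240],(800,600))
cv2.imwrite("pics/w6.png",a)
g=grab_frame("top"); G=world(g)
for c in [(471,-90),(501.6,-267.5)]:
    q=G.reshape(-1,3); q=q[(np.hypot(q[:,0]-c[0],q[:,1]-c[1])<15)&(q[:,2]>95)]; print(c,len(q),np.median(q[:,2]))
E
```

```text
{'time_s': 16.85, 'qpos': [0.81, 0.04, -0.71, 1.88, 0.03, 1.22, 1.81], 'tool_pos': [470.54, -91.14, 209.25], 'contact_force': [-0.07, -0.43, -0.34], 'wrist_torque': [0.07, -0.09, 0.02], 'finger_gap': 0.63} yaw 99.0 q [0.65  0.76  0.002 0.002]
[111.26765149 113.13921973 114.32010366] ((471.5102844238281, -91.0908203125), (39.245723724365234, 25.494667053222656), 9.656708717346191)
(471, -90) 361 606.0709991549602
(501.6, -267.5) 0 nan
  return _methods._mean(a, axis=axis, dtype=dtype,
  ret = ret.dtype.type(ret / rcount)
```

View pics/w6.png

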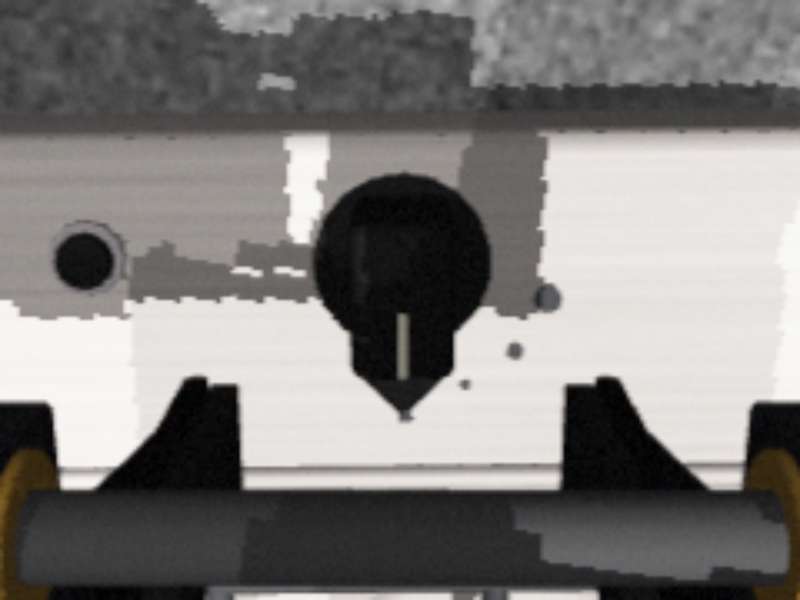

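The pointer tip at (403,412) covers the off bar. Knob yaw is 9.7° against about 9.6° for off, and its top is at about 113 mm (114 expected when home). The tool is clear, so I'm handing in.

```bash
python3 -c "
from station import arm; print(arm.job_done())"
```

```text
the job is handed in; nothing more can be done
None
```

The small knob is back on the bare spindle, pushed fully home and turned to off, and the job was handed in at about 17 s of the 72 s allowed.

**Fit:** I measured the spindle at about 25° open and put the knob on at that angle. The square went in without force. The ball showed as a 5 to 8 N sideways push, and the spring stop answered with about 12 N. I did not see the click as a separate event.

**Turning off:** I turned clockwise about 6° past off, where the torque rose only to about 0.15 N m. I took that as the tap's stop, though it is not a sharp reading. Then I turned back to straight, let go and lifted clear.

**Last checks:**

| Check | Measured | Expected |
|---|---|---|
| Knob yaw | 9.7° | 9.6° (off) |
| Knob axis | (471.5, −91.1) mm | (471.5, −90.5) mm |
| Knob top above worktop | 113 mm (median) | 114 mm when home |
| Force on tool | about 0 N | 0 N |

- **Failed check:** the comparison with the neighbour knob's height from the top camera gave no valid reading, because the arm blocked that view. "As low as its neighbour" therefore rests on the wrist camera's depth reading and the expected home height.
- **Bystanders:** I did not measure them again at the end. Apart from the spring stop, no force on the tool was more than a few newtons, and its path stayed clear of them.

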